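# Open the push-and-turn solvent bottle

## Task

Three bottles stand in holders on the assembly bench; open the one with the wide round ribbed safety cap: press the cap down against its spring, keep it pressed while turning it anticlockwise (seen from above) until it comes free, then lift it straight off. Finish while still holding the cap, level and still, a few centimetres directly above the bottle's mouth; do not let go of it. Leave the other bottles and everything else on the bench undisturbed.

Things in the scene. Friction and masses are not known exactly. Their poses are not given: they have to be found in the camera images.
- safety_cap: black ribbed round push-and-turn cap, 44 mm across, 30 mm tall, flat top, 20 to 40 g; origin at the centre of its underside, z up. Seated, its underside is 106 mm and its top 136 mm above the bench. Two inner lugs along its own +x and -x hook under the neck; at the start its x axis lines up with the bottle's (few degrees of play). Any grasp yaw across its sides will do
- safety_bottle: white bottle 68 mm across, fixed in a grey round holder (84 mm across, 45 mm tall) screwed to the bench: it can neither turn nor lift. Origin at the centre of its underside, on the bench; z up along its axis. Shoulder slopes in from 74 to 94 mm height; neck 22 mm across (33 mm over the catches) above that
- mouth (a point): centre of the bottle's mouth, 132 mm above the bench, inside the seated cap. To free the cap: press down 5 to 7.5 mm, keep pressed, turn anticlockwise from above at least 60 degrees from the start (80 is right, a stop comes near 125), then lift straight off (about 1.5 mm play round the neck). Clockwise is blocked; turning takes well under 1 N m
- spring_seat (a joint): spring-loaded seat in the mouth that the cap presses on: 0 m up (at rest, or cap off), 0.0075 m fully pressed (3 N to start, about 10 N at the bottom stop); the catches clear from 0.0047 m
- pump_bottle: neighbouring bottle fixed in its own holder, 68 mm across, with a pump head (top at 154 mm, spout reaching 38 mm out along its -x); origin at the centre of its underside (leave alone)
- spout_bottle: neighbouring bottle fixed in its own holder, 68 mm across, with a thin pointed spout (top at 150 mm); origin at the centre of its underside (leave alone)
- screwdriver: screwdriver 160 mm long lying flat along its x; origin under its middle (leave alone)
- solder_spool: solder reel standing upright, 48 mm across, 40 mm tall; origin at the centre of its underside (leave alone)
- ruler: dark flat steel rule 260 x 30 x 4 mm, long along its y; origin at the centre of its underside (leave alone)
- tape_roll: ring of tape lying flat, 84 mm across, 19 mm tall; origin at the centre of its underside (leave alone)
- board_tray: low open tray 130 x 180 x 28 mm with small circuit boards; origin at the centre of its underside (leave alone)
- swab_cup: steel cup 60 mm across, 70 mm tall, wooden swab sticks standing out to 130 mm; origin at the centre of its underside (leave alone)
Not all that is in view belongs to the job. There is more than one size of the safety_cap; the job needs the smaller.

How it is judged:
By the outcome, as a careful person would: the job done as asked, in the order asked, and still so for the second after the job is handed in, while the arm keeps its last pose, push and grip.
It also fails if it takes over 35 s, if anything falls off the work surface, if the arm or the gripper's body presses on something with over 40 N, if the wrist force passes 120 N, or if a joint passes its speed limit or range.

## Robot

A 7-joint arm with a two-finger parallel gripper is mounted at the origin on the work surface. World frame = base frame: x ahead of the robot, y to its left, z up, the work surface at z = 0. Lengths are in m, angles in degrees, forces in N, time in s.
With the tool pointing down it reaches from about 0.425 to 0.875 m from the base axis. Payload 4.7 kg.
Tool frame: the origin (TCP) lies at the very end of the fingers, on their centre line; the grasp point (between the pads) lies 19 mm behind it; z points along the fingers, y is the line along which they close (so a half turn about z gives the same grasp; the last joint's range is limited). The gripper opens to 87 mm and grips with 3 to 60 N. Pads are 19 mm wide; open, the fingers measure 117 mm over their backs; the gripper's body (75 mm by 190 mm) begins 51 mm behind the grasp point.
Start: joints at [0.808, 18.392, -4.016, 83.108, 1.295, 78.541, -3.26], TCP at [0.65, -0, 0.223] pointing down, gripper open.
Joint ranges: [-163.93, 163.93], [-17.29, 119.83], [-79.2, 71.16], [3.27, 140.29], [-89.18, 269.18], [5.43, 117.66], [-154.24, 154.24]. Speed limits (degrees/s): [147.25, 147.25, 180, 180, 180, 180, 180].

## Interface

Orientations are given as [roll, pitch, yaw] about the fixed x, y, z axes, in that order (R = Rz(yaw) Ry(pitch) Rx(roll)).
In Python, from cell import telemetry, cams, env gives the robot as it stands.
- The arm moves only by the tool arm_command, never from a script. Its argument "series" is text: rows parted by semicolons, each of 5 numbers parted by spaces: the shift along the tool's x, y, z in mm, then the turn about the tool's z in rad, then the closure in counts, from 0 (fully open) to 255 (shut). A call has 1 to 20 rows; each row shifts and turns the commanded pose from where the row before left it, along the tool's axes as they then stand; what a row does not reach is not made up. A row lasts 1/12 s, in which the tool goes at most 41.7 mm and 7.16 degrees, less where a joint would pass 70% of its speed; a pose out of reach is approached as far as the arm can. A call is refused whole if a number of a shift passes 41.7 or a number of a turn 0.125, either way. A call with a gripper value outside its range is refused whole. The fingers move at their own pace and stop on an object; "squeeze" is the grip in N (left out, the last holds). Time passes only in rows, so rows that do not move let the fingers close. It gives the time, the measured TCP pose, the force, the opening and the grip force at its end, in the units of the state.
- telemetry.get_obs(): the state, without advancing time (a new reading comes with each control period).
- cams.read_camera(name): name is "scene" or "side" or "wrist"; returns the picture (400x640x3 uint8, blue, green, red); there is no depth.
- cams.calibration(name): a dict with "K" (3x3 intrinsics, pixels), "origin" and "rotation" of the camera in the world; the wrist camera has in their place "hand_eye" (4x4, takes a point from camera to tool coordinates, whose origin is the TCP and whose axes are the flange's). Camera axes: x right, y down, z forward; pixel columns grow to the right and rows downward; lengths in m; the calibration is good to about 2 mm. A picture is of the moment at which its call begins: read the wrist's pose just before it. calibration takes no time and is no camera call.
- env.sign_off(): hands the job in; it is judged then, once.
The state is a dict: "time_s": time; "qpos": joint angles; "joint_velocities": joint speeds; "effort": joint torques, N m; "tool_pos": TCP position; "tool_rot": TCP orientation; "force": force on the tool from outside, world axes, zero at the start; "wrist_torque": the same for the moment, N m; "grip_width": finger opening in m; "grasp_force": force on a finger pad.
Only numpy, scipy, OpenCV 4.12 (cv2) and the standard library are available. Lean on these libraries where they do the work, as an engineer would, in place of code of your own. Each camera call takes 0.05 s, during which the arm holds its last target. There are 200 camera calls.

## Working session

There is one attempt and no reset: what is moved stays moved. The work goes in short steps, Python scripts to look and compute and a tool call to move; the robot and the scene stay as the last step left them, time stands still between calls to the robot, and variables do not carry over. Pictures are saved under pics/ and viewed, at most 10 in all, crops included, and the job is handed in when it is done.

Besides the shell and the picture viewer there is one more tool, called after "Request:" as a command line: name --argument value ..., lists and objects as JSON in quotes. arm_command: Moves the arm, as the interface text tells. Its arguments: {"type":"object","properties":{"series":{"type":"string"},"squeeze":{"type":"number"}},"required":["series"]}

```bash
mkdir -p pics; cat > h.py <<'E'
import numpy as np, cv2
from scipy.spatial.transform import Rotation as R
from cell import telemetry, cams, env
def grab(n):
    o=telemetry.get_obs(); im=cams.read_camera(n); c=cams.calibration(n); K=np.array(c["K"])
    if n=="wrist":
        T=np.eye(4); T[:3,:3]=R.from_euler("xyz",o["tool_rot"],degrees=True).as_matrix(); T[:3,3]=o["tool_pos"]
        T=T@np.array(c["hand_eye"]); org,rot=T[:3,3],T[:3,:3]
    else: org,rot=np.array(c["origin"]),np.array(c["rotation"])
    return im,K,org,rot
def ray(p,K,org,rot):
    d=rot@np.linalg.solve(K,[p[0],p[1],1.]); return org,d/np.linalg.norm(d)
def plane(p,z,K,org,rot):
    o,d=ray(p,K,org,rot); return o+d*(z-o[2])/d[2]
def proj(P,K,org,rot):
    c=rot.T@(np.array(P)-org); u=K@c; return u[:2]/u[2]
def tri(rs):
    A=sum(np.eye(3)-np.outer(d,d) for o,d in rs); b=sum((np.eye(3)-np.outer(d,d))@o for o,d in rs); return np.linalg.solve(A,b)
E
python3 - <<'E'
from h import *
ims=[]
for n in ["scene","side","wrist"]:
    im,K,o,r=grab(n); cv2.imwrite(f"pics/{n}0.png",im); print(n,K[0,0],o.round(3),r.round(2).tolist())
print(telemetry.get_obs())
E
```

```text
scene 448.8252653872202 [1.158 0.218 0.73 ] [-134.45, -1.16, 112.02]
side 375.20593284986234 [0.246 0.523 0.481] [-122.6, 0.32, -148.79]
wrist 304.21438344991986 [0.65  0.08  0.384] [[1.0, 0.0, -0.0], [0.0, -0.96, -0.29], [-0.0, 0.29, -0.96]]
{'time_s': 0.15, 'qpos': array([ 0.80645349, 18.4298474 , -4.0144375 , 83.15761253,  1.29637198,
       78.54294633, -3.2601277 ]), 'joint_velocities': array([-0.08230119, -0.1753448 ,  0.06868247, -0.19427424,  0.084163  ,
       -0.00739254, -0.12114961]), 'effort': array([ 2.16972071e-04, -4.91794288e+01, -4.04079035e-01, -3.12878716e+01,
       -6.39387709e-02,  4.04033612e-02,  9.90178205e-05]), 'tool_pos': array([ 6.49579010e-01, -5.24231010e-05,  2.21717285e-01]), 'tool_rot': array([-1.79914884e+02,  6.79950778e-03,  9.00020254e+01]), 'force': array([ 0.95540116, -0.62972953, -0.26586343]), 'wrist_torque': array([-0.01983984, -0.00599515,  0.01408979]), 'grasp_force': 0.0, 'grip_width': 0.0868709141706761}
```

View pics/scene0.png

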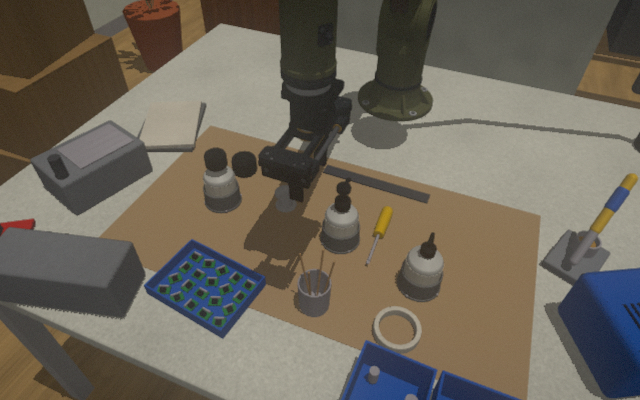

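View pics/side0.png

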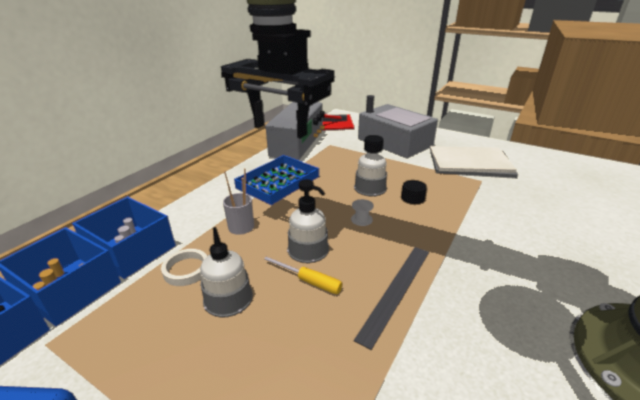

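View pics/wrist0.png

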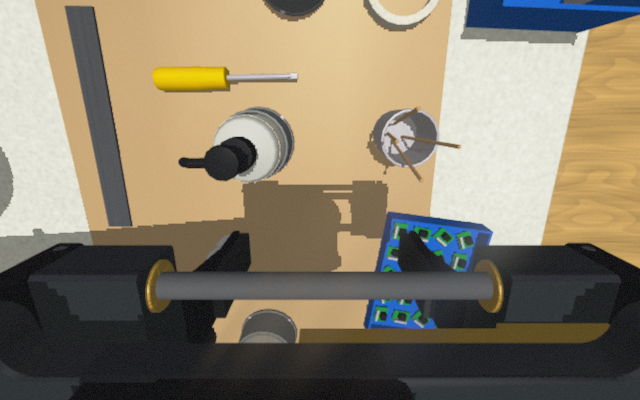

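The scene view shows the safety bottle with its black cap at (215,158) and a bigger loose cap on the bench at (244,164). In the side view they are at (373,145) and (414,191). The wrist view only shows the edge of the safety bottle at the bottom, near (268,330). The pump bottle is at scene (342,215), the spout bottle at (422,265), and the solder spool is next to the gripper at (286,198).

```bash
python3 - <<'E'
from h import *
rs={}
crops=[]
for n,caps in [("scene",[(215,160),(244,164)]),("side",[(373,145),(414,191)])]:
    im=cv2.imread(f"pics/{n}0.png"); c=cams.calibration(n); cal=(np.array(c["K"]),np.array(c["origin"]),np.array(c["rotation"]))
    m=(im.max(2)<45).astype(np.uint8)
    k,l,s,ce=cv2.connectedComponentsWithStats(m)
    for i,p in enumerate(caps):
        L=l[p[1],p[0]]; x,y,w,h,a=s[L]; print(n,i,s[L],ce[L])
        rs.setdefault(i,[]).append(ray(ce[L],*cal))
    x,y=caps[0]; crops.append(cv2.resize(im[y-40:y+60,x-50:x+70],None,fx=3,fy=3,interpolation=2))
for i in rs: print(i,tri(rs[i]),[np.linalg.norm(np.cross(tri(rs[i])-o,d)) for o,d in rs[i]])
cv2.imwrite("pics/crop.png",np.hstack(crops))
for n,pts in [("scene",[(286,200)]),("side",[(362,220)])]:
    c=cams.calibration(n); print(plane(pts[0],0.02,np.array(c["K"]),np.array(c["origin"]),np.array(c["rotation"])))
E
```

```text
scene 0 [     0      0    640    400 250711] [318.54743111 202.19020705]
scene 1 [     0      0    640    400 250711] [318.54743111 202.19020705]
side 0 [365 136  18  17 271] [373.35055351 143.57564576]
side 1 [402 181  24  23 455] [413.45934066 191.75824176]Traceback (most recent call last):
  File "<stdin>", line 12, in <module>
    raise ValueError("At least one array has zero dimension")
ValueError: At least one array has zero dimension
```

The fixed cameras give their rotation as Euler angles, and the scene picture is brighter than my threshold allowed. I'll fix both.

```bash
sed -i 's/else: org,rot=.*/else: org,rot=np.array(c["origin"]),R.from_euler("xyz",c["rotation"],degrees=True).as_matrix()/' h.py
python3 - <<'E'
from h import *
rs={};crops=[]
for n,caps,t in [("scene",[(215,160),(244,164)],60),("side",[(373,145),(414,191)],60)]:
    im,*cal=grab(n)
    if n=="scene": print(im[160,205:226].max(1), im[145:180,215].max(1))
    m=(im.max(2)<t).astype(np.uint8)
    k,l,s,ce=cv2.connectedComponentsWithStats(m)
    for i,p in enumerate(caps):
        L=l[p[1],p[0]]; print(n,i,s[L],ce[L])
        rs.setdefault(i,[]).append(ray(ce[L],*cal))
    x,y=caps[0]; crops.append(cv2.resize(im[y-40:y+60,x-50:x+70],None,fx=3,fy=3,interpolation=2))
for i in rs: P=tri(rs[i]); print(i,P,[np.linalg.norm(np.cross(P-o,d)) for o,d in rs[i]])
cv2.imwrite("pics/crop.png",np.hstack(crops))
for n,p in [("scene",(286,200)),("side",(362,213))]:
    print(plane(p,0.02,*grab(n)[1:]))
E
```

```text
[56 56 51 54 54 58 53 53 57 56 54 55 54 54 51 51 51 53 52 58 55] [138 140 108  68  59  59  56  58  53  53  53  55  57  55  51  54  53  57
  55  53  53  52  52  51  53  50  63  87  96  98  99  96 138 154 156]
scene 0 [204 149  23  22 396] [215.31565657 159.68181818]
scene 1 [232 152  24  26 511] [243.80821918 164.18395303]
side 0 [364 135  20  18 302] [373.46688742 143.21854305]
side 1 [402 181  24  23 479] [413.54488518 191.88935282]
0 [ 0.56684163 -0.24961685  0.12058747] [np.float64(0.0010700669668972848), np.float64(0.0010700669668975199)]
1 [ 0.45590921 -0.25523558  0.01795455] [np.float64(0.00010102066426108108), np.float64(0.00010102066426104591)]
[ 0.52843229 -0.10804385  0.02      ]
[ 0.52155441 -0.10763143  0.02      ]
```

View pics/crop.png

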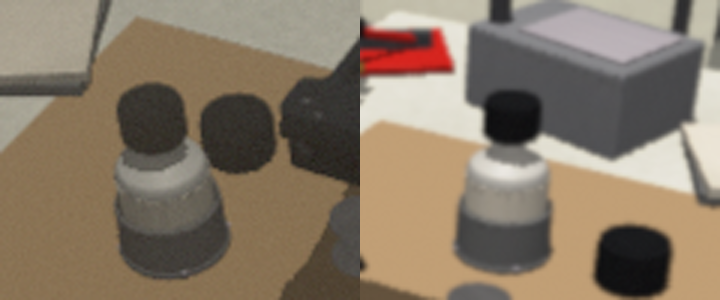

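The triangulated cap centre is (0.567, -0.250, 0.121), which matches the expected height. I'll move above it for a close look.

Request:
arm_command --series "-12 -4 0 0 0;-25 -8 0 0 0;-25 -8 0 0 0;-25 -8 0 0 0;-25 -8 0 0 0;-25 -9 0 0 0;-25 -9 0 0 0;-25 -9 0 0 0;-25 -8 0 0 0;-25 -8 0 0 0;-13 -4 0 0 0;0 0 0 0 0;0 0 0 0 0;0 0 0 0 0"

```text
time_s: 1.52
tool_pos: [0.5678, -0.248, 0.2225]
tool_rot: [180.0, -0.1, 90.1]
force: [0.5, -0.5, 0.5]
grip_width: 0.0872
grasp_force: 0.0
```

```bash
python3 - <<'E'
from h import *
im,*cal=grab("wrist"); o=telemetry.get_obs(); print(o["tool_pos"],o["tool_rot"],o["qpos"].round(1))
print(proj([.567,-.25,.136],*cal))
cv2.imwrite("pics/w1.png",im)
E
```

```text
[ 0.5679611  -0.24760703  0.22252798] [ 1.79973327e+02 -7.37813520e-02  9.01793403e+01] [18.  14.6  3.8 88.  -1.1 77.5 22.1]
[323.00271521 205.42029544]
```

View pics/w1.png

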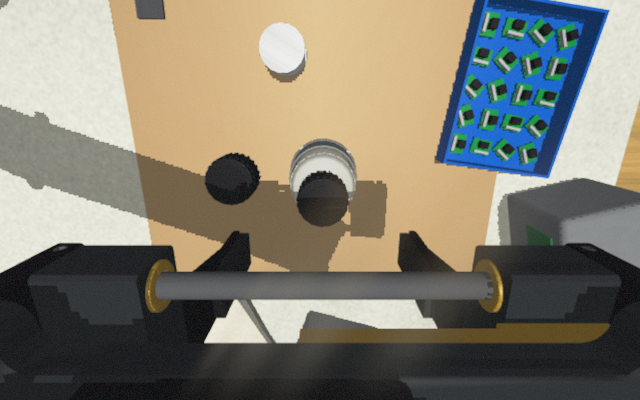

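The wrist view shows the cap top at about (323,199), midway between the fingers, with the bigger loose cap at (232,179). I'll fit the cap outline to get an accurate centre.

```bash
python3 - <<'E'
from h import *
im=cv2.imread("pics/w1.png"); _,*cal=grab("wrist")
m=(im.max(2)<45).astype(np.uint8); m[:, :285]=0
l=cv2.connectedComponentsWithStats(m); L=l[1][199,323]; print(l[2][L],l[3][L])
mm=(l[1]==L).astype(np.uint8); cs,_=cv2.findContours(mm,0,1); (c,r)=cv2.minEnclosingCircle(cs[0]); print(c,r, cv2.fitEllipse(cs[0]))
print("centroid@z.13",plane(l[3][L],.130,*cal),"centroid@.136",plane(l[3][L],.136,*cal),"bottom-row circle",plane((c[0],l[2][L][1]+l[2][L][3]-26),.136,*cal))
# second baseline: triangulate with fixed views
for z in (.136,):
    P=plane(l[3][L],z,*cal)
    for n in("scene","side"):
        i,*k=grab(n); print(n,proj([P[0],P[1],.121],*k))
E
```

```text
[     0      0    640    400 235578] [303.37157969 189.52508299]Traceback (most recent call last):
  File "<stdin>", line 5, in <module>
cv2.error: OpenCV(4.12.0) /io/opencv/modules/imgproc/src/shapedescr.cpp:361: error: (-201:Incorrect size of input array) There should be at least 5 points to fit the ellipse in function 'fitEllipseNoDirect'
```

```bash
python3 - <<'E'
from h import *
im=cv2.imread("pics/w1.png"); _,*cal=grab("wrist")
print(im[199,285:360].max(1), im[160:240,323].max(1))
m=cv2.morphologyEx((im.max(2)<55).astype(np.uint8),cv2.MORPH_CLOSE,np.ones((5,5)))
l=cv2.connectedComponentsWithStats(m); L=l[1][199,323]; print(l[2][L],l[3][L])
print("@.130",plane(l[3][L],.130,*cal),"@.136",plane(l[3][L],.136,*cal))
E
```

```text
[118 118 116 115 119 120 118 116 119 114 115  79  27  28  26  31  26  29
  30  33  28  28  33  37  37  36  38  39  39  34  39  41  43  46  48  47
  52  50  53  50  52  52  51  55  61  53  54  60  58  62  59  62  59  63
  63  63  67  67  66  65  69  63  75 157 172 144 147 137 123 120 125 123
 125 122 122] [222 220 219 219 220 220 221 222 220 222 183  80  48  26  34  32  38  37
  47  57  53  55  57  51  56  53  53  53  57  52  54  55  55  55  57  60
  59  55  48  53  51  51  50  51  50  56  53  57  51  59  53  53  57  52
  57  58  60  59  57  60  58  63  61  61  64  59  82 112 118 122 119 119
 120 120 120 122 120 122 119 119]
[ 297  171   44   54 1271] [313.96695515 196.46026751]
@.130 [ 0.55922609 -0.24342062  0.13      ] @.136 [ 0.55942002 -0.24165201  0.136     ]
```

```bash
python3 - <<'E'
from h import *
_,*cal=grab("wrist")
print(plane((322.2,202.),.136,*cal), [plane(p,.136,*cal)[:2].round(4) for p in [(296.7,202),(347.7,202),(322,226.3),(322,178.5)]])
print(telemetry.get_obs()["tool_pos"])
E
```

```text
[ 0.56637585 -0.24688593  0.136     ] [array([ 0.5445, -0.247 ]), array([ 0.5883, -0.2468]), array([ 0.5662, -0.2693]), array([ 0.5662, -0.2262])]
[ 0.56774964 -0.24822849  0.22255908]
```

Request:
arm_command --series "0 -1 5 0 0;0 0 12 0 0;0 0 15 0 0;0 0 15 0 0;0 0 15 0 0;0 0 15 0 0;0 0 15 0 0;0 0 12 0 0;0 0 8 0 0;0 0 4 0 0;0 0 2 0 0;0 0 0 0 0;0 0 0 0 0;0 0 0 0 0;0 0 0 0 0"

```text
time_s: 2.97
tool_pos: [0.5665, -0.2503, 0.1054]
tool_rot: [179.9, 0.0, 90.0]
force: [0.7, -0.0, -0.5]
grip_width: 0.0872
grasp_force: 0.0
```

Request:
arm_command --series "0 0 0 0 60;0 0 0 0 80;0 0 0 0 100;0 0 0 0 110;0 0 0 0 120;0 0 0 0 130;0 0 0 0 140;0 0 0 0 150;0 0 0 0 160;0 0 0 0 255;0 0 0 0 255;0 0 0 0 255;0 0 0 0 255;0 0 0 0 255;0 0 0 0 255" --squeeze 20

```text
time_s: 4.22
tool_pos: [0.566, -0.25, 0.1046]
tool_rot: [180.0, 0.0, 90.0]
force: [-0.1, -0.6, -0.1]
grip_width: 0.044
grasp_force: 20.0
```

The grip is seated, with width 44.0 mm and almost no side force, so x is centred. The y estimates differ by about 2 mm, so I'll open, turn the tool 90° clockwise and re-grip to centre y. That also leaves more wrist range for the anticlockwise turn.

Request:
arm_command --series "0 0 0 0 0;0 0 0 0 0;0 0 0 0 0;0 0 0 0 0;0 0 0 0 0;0 0 0 0 0;0 0 0 0 0;0 0 0 0 0"

```text
time_s: 4.88
tool_pos: [0.566, -0.25, 0.1046]
tool_rot: [180.0, 0.0, 90.0]
force: [0.9, 0.6, 0.2]
grip_width: 0.0851
grasp_force: 0.0
```

Request:
arm_command --series "0 0 0 0.1 0;0 0 0 0.1 0;0 0 0 0.1 0;0 0 0 0.1 0;0 0 0 0.1 0;0 0 0 0.1 0;0 0 0 0.1 0;0 0 0 0.1 0;0 0 0 0.1 0;0 0 0 0.1 0;0 0 0 0.1 0;0 0 0 0.1 0;0 0 0 0.1 0;0 0 0 0.1 0;0 0 0 0.1 0;0 0 0 0.07 0;0 0 0 0 0;0 0 0 0 0;0 0 0 0 0"

```text
time_s: 6.47
tool_pos: [0.5661, -0.2499, 0.1046]
tool_rot: [180.0, -0.0, 0.2]
force: [0.2, 0.7, -0.4]
grip_width: 0.087
grasp_force: 0.0
```

Request:
arm_command --series "0 0 0 0 60;0 0 0 0 80;0 0 0 0 100;0 0 0 0 110;0 0 0 0 120;0 0 0 0 130;0 0 0 0 140;0 0 0 0 150;0 0 0 0 160;0 0 0 0 255;0 0 0 0 255;0 0 0 0 255;0 0 0 0 255;0 0 0 0 255;0 0 0 0 255" --squeeze 20

```text
time_s: 7.72
tool_pos: [0.566, -0.2496, 0.1046]
tool_rot: [-180.0, 0.0, 0.1]
force: [-1.6, 2.0, 0.8]
grip_width: 0.0426
grasp_force: 20.0
```

Request:
arm_command --series "0 -0.5 0 0 255;0 0 0 0 255;0 0 0 0 255;0 0 0 0 255;0 0 1.5 0 255;0 0 1.5 0 255;0 0 1.5 0 255;0 0 1.5 0 255;0 0 1 0 255;0 0 0 0 255;0 0 0 0 255;0 0 0 0 255;0 0 0 0 255" --squeeze 55

```text
time_s: 8.8
tool_pos: [0.566, -0.2496, 0.0986]
tool_rot: [-180.0, -0.0, 0.0]
force: [-3.8, 3.3, 8.6]
grip_width: 0.0424
grasp_force: 55.0
```

The cap is down 6.0 mm at 8.6 N, which matches the spring with no slip. I'll press slightly more and then turn anticlockwise.

Request:
arm_command --series "0 0 0.7 0 255;0 0 0 0 255;0 0 0 -0.05 255;0 0 0 -0.08 255;0 0 0 -0.08 255;0 0 0 -0.08 255;0 0 0 -0.08 255;0 0 0 -0.08 255;0 0 0 -0.08 255;0 0 0 -0.08 255;0 0 0 -0.08 255;0 0 0 0 255;0 0 0 0 255"

```text
time_s: 9.88
tool_pos: [0.5682, -0.2488, 0.0988]
tool_rot: [179.8, -0.2, 39.6]
force: [0.5, 3.3, 7.3]
grip_width: 0.0422
grasp_force: 55.0
```

Request:
arm_command --series "0 0 0.6 0 255;0 0 0.6 0 255;0 0 0 0 255;0 0 0 0 255;0 0 0 0 255"

```text
time_s: 10.3
tool_pos: [0.5683, -0.2488, 0.0979]
tool_rot: [179.8, -0.2, 39.6]
force: [-0.5, 3.9, 9.8]
grip_width: 0.0426
grasp_force: 55.0
```

```bash
python3 - <<'E'
from h import *
o=telemetry.get_obs(); print(o)
E
```

```text
{'time_s': 10.3, 'qpos': array([ 12.37128228,  19.62140669,  10.78279367,  96.66182642,
        -4.13578621,  63.84743117, -26.01167983]), 'joint_velocities': array([-0.10611873,  0.075709  ,  0.03878873, -0.08740466,  0.00204124,
       -0.07206871, -0.01995363]), 'effort': array([ 2.14700684e+00, -4.14900756e+01,  4.18167204e+00, -2.55244535e+01,
        9.93720107e-01, -8.72328077e-01, -1.48572796e-02]), 'tool_pos': array([ 0.56829698, -0.2488202 ,  0.09793483]), 'tool_rot': array([179.83141301,  -0.21317245,  39.63766736]), 'force': array([-0.49120951,  3.93880001,  9.77487496]), 'wrist_torque': array([0.93380013, 0.26989294, 0.04820696]), 'grasp_force': 55.002891965235676, 'grip_width': 0.04262323665214301}
```

Request:
arm_command --series "0 0 0 -0.05 255;0 0 0 -0.08 255;0 0 0 -0.08 255;0 0 0 -0.08 255;0 0 0 -0.08 255;0 0 0 -0.08 255;0 0 0 -0.08 255;0 0 0 -0.08 255;0 0 0 -0.08 255;0 0 0 -0.08 255;0 0 0 -0.03 255;0 0 0 0 255;0 0 0 0 255;0 0 0 0 255"

```text
time_s: 11.47
tool_pos: [0.5679, -0.2492, 0.0977]
tool_rot: [179.8, -0.0, 85.5]
force: [-0.0, 2.9, 9.2]
grip_width: 0.0427
grasp_force: 55.0
```

```bash
python3 - <<'E'
from h import *
o=telemetry.get_obs(); print(o["wrist_torque"],o["qpos"])
im,*c=grab("side"); im2,*c=grab("scene")
cv2.imwrite("pics/c2.png",np.hstack([cv2.resize(im[90:215,310:440],(416,400)),cv2.resize(im2[110:220,150:264],(384,400))[:, :384]]))
E
```

```text
[ 0.72492046  0.20090886 -0.03115942] [18.05077477 19.51251874  3.91260541 96.45893439 -1.53880604 63.84758456
 17.86238643]
```

View pics/c2.png

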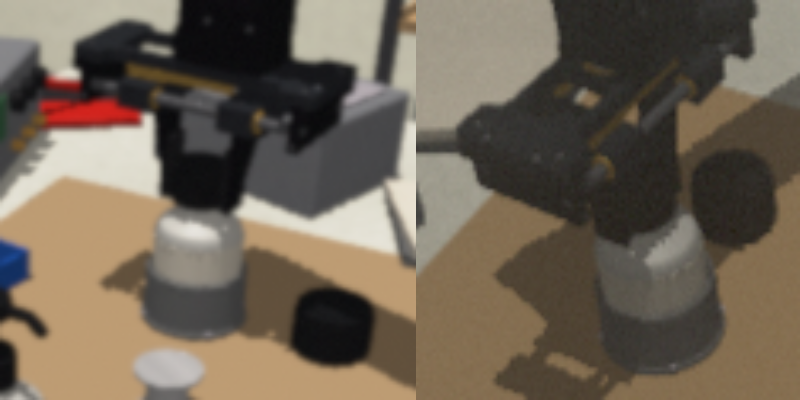

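Both views show the cap gripped and pressed down onto the bottle, and the tool has turned about 85°. I'll lift gently and watch the force.

Request:
arm_command --series "0 0 -1.5 0 255;0 0 -2 0 255;0 0 -2 0 255;0 0 -2 0 255;0 0 -2 0 255;0 0 -1 0 255;0 0 0 0 255;0 0 0 0 255;0 0 0 0 255"

```text
time_s: 12.32
tool_pos: [0.5654, -0.2498, 0.1056]
tool_rot: [-179.9, 0.0, 85.4]
force: [0.1, -0.3, -0.9]
grip_width: 0.0423
grasp_force: 55.0
```

Request:
arm_command --series "0 0 -1 0 255;0 0 -1 0 255;0 0 -1 0 255;0 0 -1 0 255;0 0 0 0 255;0 0 0 0 255;0 0 0 0 255"

```text
time_s: 12.9
tool_pos: [0.566, -0.2495, 0.1102]
tool_rot: [180.0, 0.0, 85.4]
force: [0.4, 0.2, 0.7]
grip_width: 0.042
grasp_force: 55.0
```

There is no resistance, so the cap is free. I'll lift it straight off.

Request:
arm_command --series "0 0 -2 0 255;0 0 -3 0 255;0 0 -4 0 255;0 0 -5 0 255;0 0 -5 0 255;0 0 -6 0 255;0 0 -6 0 255;0 0 -6 0 255;0 0 -6 0 255;0 0 -4 0 255;0 0 -3 0 255;0 0 -2 0 255;0 0 0 0 255;0 0 0 0 255;0 0 0 0 255;0 0 0 0 255;0 0 0 0 255;0 0 0 0 255"

```text
time_s: 14.4
tool_pos: [0.566, -0.2495, 0.162]
tool_rot: [-180.0, -0.0, 85.4]
force: [-0.4, -0.9, -0.8]
grip_width: 0.0422
grasp_force: 55.0
```

```bash
python3 - <<'E'
from h import *
im,*c=grab("side"); im2,*c2=grab("scene"); print(proj([.566,-.2495,.132],*c),proj([.566,-.2495,.132],*c2))
cv2.imwrite("pics/c3.png",np.hstack([cv2.resize(im[90:215,310:440],(416,400)),cv2.resize(im2[110:220,150:264],(384,400))]))
E
```

```text
[373.84213272 139.1776564 ] [214.59399339 154.74679526]
```

View pics/c3.png

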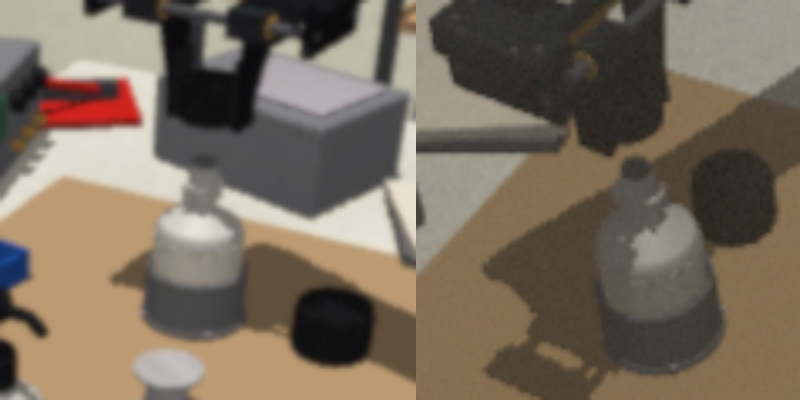

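Both views show the bare neck (side crop about (204,180), scene crop about (636,185)) with the cap held level in the fingers, a few centimetres directly above it.

```bash
python3 -c "
from h import *
print(telemetry.get_obs()['tool_pos']); print(env.sign_off())"
```

```text
[ 0.56596542 -0.24951896  0.16206467]
the job is handed in; nothing more can be done
None
```

The safety cap was pressed, turned about 85° anticlockwise and lifted off; I handed the job in at about 14.5 s with the cap still gripped, level and about 3 cm directly above the bottle's mouth, and I kept the arm clear of everything else on the bench.

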